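# Close the marble rack with the cover that fits

### The arm

A 6-joint arm with a two-finger parallel gripper is mounted at the origin on the work surface. World frame = base frame: x ahead of the robot, y to its left, z up, the work surface at z = 0. Lengths are in m, angles in rad, forces in N, time in s.
With the tool pointing down it reaches from about 0.325 to 0.925 m from the base axis. Payload 3.1 kg.
Tool frame: the origin (TCP) lies on the centre line of the jaws, within the pads' length; the fingertips stand 14 mm ahead of it and the grasp point (between the pads) lies 5 mm behind it; y points along the fingers, z is the direction in which the jaws open and shut, and the axes are right-handed (so a half turn about y gives the same grasp; the last joint's range is limited). The gripper opens to 85 mm and grips with 20 to 120 N. Pads are 22 mm wide; open, the fingers measure 114 mm over their backs; the gripper's body (76 mm by 85 mm) begins 54 mm behind the grasp point. The pads swing forward as they close: fully open they stand 13 mm farther back than shut.
Start: joints at [-1.256, 0.217, 1.613, -0, 1.311, -0.112], TCP at [0.259, -0.569, 0.245] pointing down, gripper open.
Joint ranges: [-2.75, 2.75], [-0.78, 2.1], [0.31, 2.55], [-1.13, 4.27], [0.13, 2.63], [-2.58, 2.58]. Speed limits (rad/s): [2.79, 2.79, 3.14, 3.14, 3.14, 3.14].

### API

Orientations are given as a 3x3 rotation matrix whose columns are the frame's x, y, z axes.
In Python, from rig import env gives the robot as it stands. The module is installed in compiled form; this text tells all that it offers.
- The arm moves only by the shell command python3 -m jog 'ROWS' [FORCE]. ROWS is JSON, a list that holds one entry, the list of rows, each a list of 7 numbers: the shift along the tool's x, y, z in cm, then the turn, a rotation vector about the tool's x, y, z in degrees, then the gripper command: -1 is fully open, 1 is shut, values between are in proportion. In form: [[[x, y, z, rx, ry, rz, gripper], ...]]. A call has 1 to 12 rows; each row shifts and turns the commanded pose from where the row before left it, along the tool's axes as they then stand; what a row does not reach is not made up. A row lasts 1/10 s, in which the tool goes at most 50 mm and 8.59 degrees, less where a joint would pass 70% of its speed; a pose out of reach is approached as far as the arm can. A call with a gripper value outside its range is refused whole. The fingers move at their own pace and stop on an object; FORCE is the grip in N (left out, the last holds). Time passes only in rows, so rows that do not move let the fingers close. It gives the time, the measured TCP pose, the force and the opening at its end, in the units of the state.
- env.get_obs(): the state, without advancing time (a new reading comes with each control period).
- env.get_image(name): name is "scene" or "top"; returns a dict with "image" (384x512x3 uint8, red, green, blue), "z_map" (384x512 float32, m along the optical axis (not along the pixel's ray), 0 where there is no reading), "fx", "fy", "cx", "cy" (pixels), "R" (3x3) and "t" (3): a world point X has camera coordinates R X + t. Camera axes: x right, y down, z forward; pixel columns grow to the right and rows downward; lengths in m; the calibration is good to about 2 mm. A picture is of the moment at which its call begins.
- env.hand_in(): hands the job in, once; it reports no verdict.
The state is a dict: "time_s": time; "q": joint angles; "qvel": joint speeds; "effort": joint torques, N m; "eef_pos": TCP position; "tcp_rot": TCP orientation; "wrist_force": force on the tool from outside, world axes, zero at the start; "wrist_torque": the same for the moment, N m; "finger_gap": finger opening in m.
Only numpy, scipy, OpenCV 4.12 (cv2) and the standard library are available. Lean on these libraries where they do the work, as an engineer would, in place of code of your own. Each camera call takes 0.05 s, during which the arm holds its last target.

### The job

Two birch covers lie on the shelf beside the marble rack. Take the one long enough to span the rack, hold it clearly tilted with its narrow tongue downward, hook the tongue under the overhanging lip at the rack's slotted end, then swing the other end down until the cover lies flat and centred between lip and end stop, and let go. Leave the shorter cover where it lies.

Things in the scene. Friction and masses are not known exactly. Their poses are not given: they have to be found in the camera images.
- cover_grip (a point): Centre of the long cover's handle. Cover: birch board 170 (x) x 100 (y) x 6 mm, 80-140 g, lying handle up; its last 24 mm at the -x end narrow to a tongue 50 mm wide, which starts towards the robot within 20 degrees. Handle: dark upright fin in mid-board, 12 thick (x), 60 wide (y), 44 mm high. This point is 28 mm above the board's underside, 22 below the fin's top, 85 mm from either end; z up.
- cover_tongue (a point): Middle of the tip of the long cover's tongue, half-way through the board (3 mm above its underside), 85 mm from the fin centre along the cover's -x. Axes as the cover's.
- rack_seat (a point): Centre of the cover's seat on the fixed birch rack (200 x 110, 88 mm high; graded holes, marbles below seat level), at ledge height, 60 mm above the shelf: the seated cover's underside is at this height. x runs from slotted end (towards the robot within 15 degrees) to far end, z up. Far ledge x = 72 to 90 mm, then a stop 16 mm higher than the ledge; 10 mm lengthwise play in all; sides open.
- rack_lip (a point): Middle of the lower inner edge of the rack's overhanging lip, at x = -72 mm from the seat centre, 20 mm above the ledge. Lip (8 mm thick) and ledge below it both run 18 mm back from here to the back wall at x = -90 mm. Between them is the slot, 20 mm high and 80 mm wide between cheeks: only the tongue enters. Axes as the seat's.
- short_grip (a point): Centre of the handle fin of the shorter cover, not wanted: like the long one (same thickness, width, tongue and fin) but only 115 mm long, so it cannot span the rack. 28 mm above its underside. It lies on the other side of the rack from the long cover; which side is which varies.
There are look-alikes about, which are no part of the job. Leave any red, turquoise or yellow look-alike of the part that bears cover_grip alone.

How it is judged:
By the outcome, as a careful person would: the job done as asked, in the order asked, and still so for the second after the job is handed in, with the robot touching nothing.
It also fails if it takes over 42 s, if anything falls off the work surface, if the arm or the gripper's body presses on something with over 40 N, if the wrist force passes 120 N, or if a joint passes its speed limit or range.

## Working session

There is one attempt and no reset: what is moved stays moved. The work goes in short steps, Python scripts to look and compute and a shell command to move; the robot and the scene stay as the last step left them, time stands still between calls to the robot, and variables do not carry over. Pictures are saved under pics/ and viewed, and the job is handed in when it is done.

```bash
mkdir -p pics; ls
python3 - <<'E'
from rig import env
import cv2,numpy as np
o=env.get_obs()
for k in o: print(k,np.round(o[k],3).tolist())
for n in ("scene","top"):
    d=env.get_image(n); cv2.imwrite(f"pics/{n}0.png",cv2.cvtColor(cv2.resize(d["image"],None,fx=1.5,fy=1.5),cv2.COLOR_RGB2BGR))
    np.savez(f"{n}0.npz",**d); print(n,d["fx"],d["fy"],d["cx"],d["cy"],d["R"],d["t"],(d["z_map"]>0).mean())
E
```

```text
pics
time_s 0.0
q [-1.256, 0.218, 1.615, 0.0, 1.311, -0.112]
qvel [0.001, 0.0, 0.0, 0.001, -0.001, 0.0]
effort [-0.0, -39.684, -30.385, -0.0, 0.01, -0.0]
eef_pos [0.259, -0.568, 0.244]
tcp_rot [[-0.91, -0.001, 0.414], [-0.414, 0.002, -0.91], [-0.0, -1.0, -0.002]]
wrist_force [-0.032, 0.569, 0.224]
wrist_torque [0.048, -0.018, 0.002]
finger_gap 0.085
scene 368.9583805929078 368.9583805929078 255.55783556539924 187.87375790345266 [[-0.66116089  0.75013243 -0.01294696]
 [ 0.47159462  0.40211462 -0.78479446]
 [-0.58349361 -0.52498112 -0.61962087]] [ 0.12770656 -0.22576095  1.48309577] 0.9960479736328125
top 393.2505690887933 393.2505690887933 250.43187873978346 193.41932255919656 [[-0.01895447 -0.99956239 -0.02271018]
 [-0.99929865  0.01967336 -0.03186155]
 [ 0.03229439  0.02209034 -0.99923425]] [0.2002573  0.39983191 1.21491413] 0.9960581461588541
```

View pics/scene0.png

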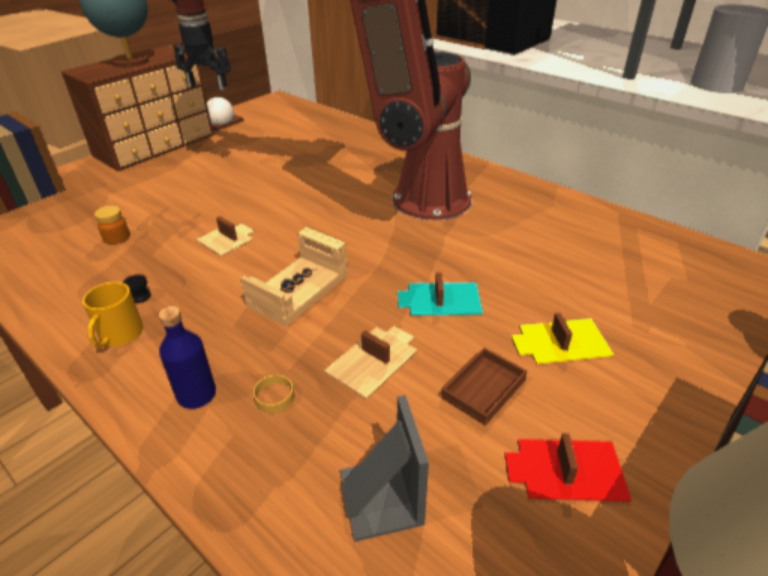

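View pics/top0.png

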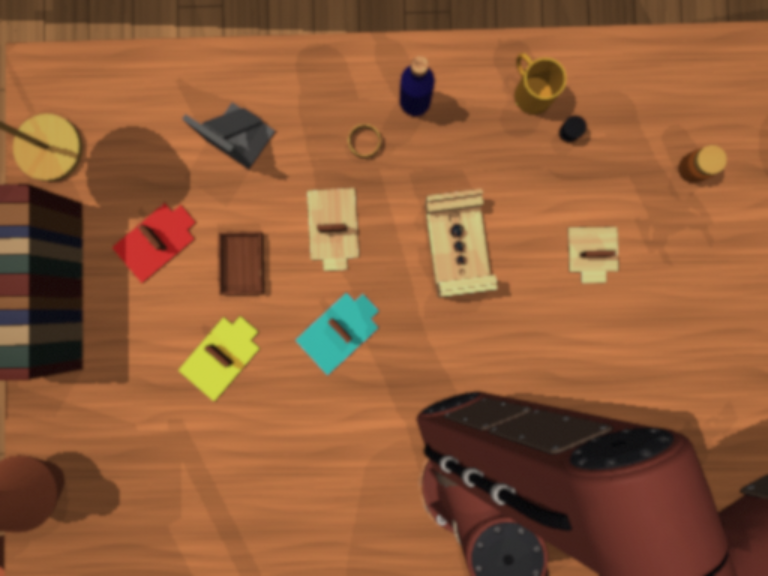

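Scene and top pictures (1.5x scale). Candidates for the wanted cover:
- Birch with long board: top (332,228), scene (372,350).
- Birch with short board: top (594,254), scene (226,235).
- Red: top (155,242).
- Yellow: top (220,358).
- Turquoise: top (338,332).

I choose the birch one at top (332,228), which is clearly the longer. The rack is at top (461,243), with the lip end at the bottom (468,286). Next I take a close crop and measure.

```bash
cat > h.py <<'E'
import numpy as np,cv2
def load(n): return dict(np.load(n))
def pts(d):
    v,u=np.mgrid[0:384,0:512]; z=d["z_map"].astype(float)
    c=np.stack([(u-d["cx"])/d["fx"]*z,(v-d["cy"])/d["fy"]*z,z],-1)
    w=(c-d["t"])@d["R"]; w[z==0]=np.nan; return w
def ray(d,u,v,h):
    r=np.array([(u-d["cx"])/d["fx"],(v-d["cy"])/d["fy"],1.])@d["R"]; o=-d["R"].T@d["t"]
    return o+r*(h-o[2])/r[2]
def proj(d,X):
    c=d["R"]@np.asarray(X)+d["t"]; return c[0]/c[2]*d["fx"]+d["cx"],c[1]/c[2]*d["fy"]+d["cy"]
E
python3 - <<'E'
from h import *
T=load("top0.npz");S=load("scene0.npz")
im=cv2.cvtColor(T["image"],cv2.COLOR_RGB2BGR)
cv2.imwrite("pics/crop_top.png",cv2.resize(im[115:210,190:430],None,fx=3.3,fy=3.3,interpolation=cv2.INTER_CUBIC))
im=cv2.cvtColor(S["image"],cv2.COLOR_RGB2BGR)
cv2.imwrite("pics/crop_scene.png",cv2.resize(im[140:270,120:300],None,fx=4.4,fy=4.4,interpolation=cv2.INTER_CUBIC))
for n,d in (("T",T),("S",S)):
    w=pts(d); hsv=cv2.cvtColor(d["image"],cv2.COLOR_RGB2HSV)
    t=(np.abs(w[...,2])<.02)&(w[...,0]>.3)&(w[...,0]<.8)&(np.abs(w[...,1])<.4)
    print(n,"table z med",np.nanmedian(w[...,2][t]))
    for name,(x0,x1,y0,y1) in dict(long=(.42,.68,.07,.26),short=(.42,.62,-.45,-.25)).items():
        reg=(w[...,0]>x0)&(w[...,0]<x1)&(w[...,1]>y0)&(w[...,1]<y1)
        m=reg&(hsv[...,1]<150)&(hsv[...,2]>120)&(w[...,2]<.015)
        f=reg&(w[...,2]>.02)
        for nm,mm in(("board",m),("fin",f)):
            q=w[mm]; 
            if len(q)<5: print(name,nm,"few");continue
            r=cv2.minAreaRect(q[:,:2].astype(np.float32)*1000); print(n,name,nm,len(q),"z pct",np.round(np.percentile(q[:,2],[5,50,95]),4),"rect mm",np.round(r[0],1),np.round(r[1],1),round(r[2],1))
E
```

```text
T table z med -0.0020605418159916136
T long board 583 z pct [-0.0046  0.0032  0.0083] rect mm [524.7 165.2] [210.6 182.1] 83.2
T long fin 129 z pct [0.0203 0.0494 0.0745] rect mm [522.9 165.5] [189.1 133. ] 88.9
T short board 578 z pct [-0.0034  0.003   0.0072] rect mm [ 475.6 -282.7] [ 65.3 110.2] 89.5
T short fin 57 z pct [0.0248 0.0461 0.0496] rect mm [ 467.9 -269.8] [10.5 39.4] 0.3
S table z med 3.302439930151939e-05
S long board 418 z pct [0.0026 0.006  0.0131] rect mm [523.5 163.6] [215.4 170. ] 80.8
S long fin 262 z pct [0.0206 0.0384 0.0738] rect mm [508.2 165. ] [189.8 164.8] 90.0
S short board 168 z pct [0.0033 0.0055 0.0083] rect mm [ 475.5 -278.9] [ 57.3 107.3] 89.6
S short fin 58 z pct [0.0226 0.0415 0.0514] rect mm [ 470.4 -268.6] [14.7 36.5] 0.5
```

View pics/crop_top.png

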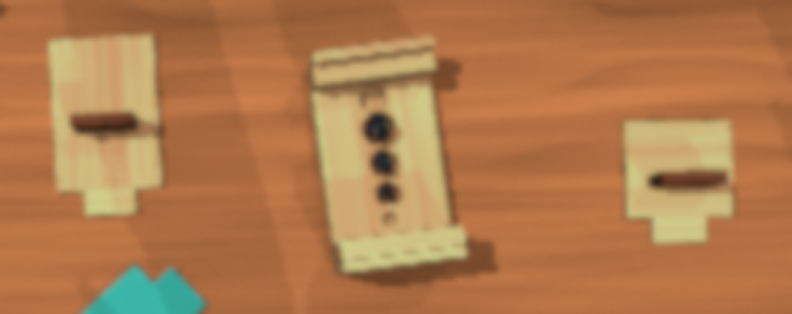

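View pics/crop_scene.png

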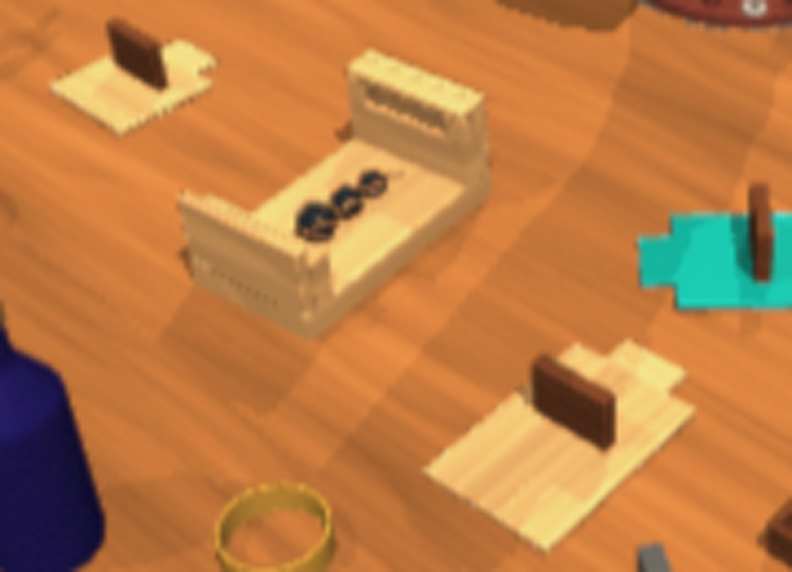

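The crops confirm the left birch cover (fin at crop (103,122), tongue at (110,203)) as the long one, and the slot faces inward at the rack's near end. Next are precise fits.

```bash
cat > meas.py <<'E'
from h import *
def comp(d,uv,rad,birch=True):
    hsv=cv2.cvtColor(cv2.resize(d["image"],None,fx=4,fy=4,interpolation=cv2.INTER_CUBIC),cv2.COLOR_RGB2HSV).astype(int)
    m=((hsv[...,1]<148)&(hsv[...,2]>110)).astype(np.uint8)
    return m
def rectfit(d,m4,h):
    c=max(cv2.findContours(m4.astype(np.uint8),cv2.RETR_EXTERNAL,cv2.CHAIN_APPROX_NONE)[0],key=cv2.contourArea)[:,0,:]
    p=np.array([ray(d,(u+.5)/4-.5,(v+.5)/4-.5,h)[:2] for u,v in c])*1000
    return p
E
python3 - <<'E'
from meas import *
T=load("top0.npz");S=load("scene0.npz")
for n,d in(("T",T),("S",S)):
    hsv=cv2.cvtColor(d["image"],cv2.COLOR_RGB2HSV)
    P=dict(T=dict(table=(183,140),longb=(215,165),lfin=(222,152),longb2=(222,175),rlip=(312,191),rtop=(304,132),deck=(300,180),stop=(304,137)),S=dict(table=(150,260),longb=(230,245),lfin=(248,228),rlip=(215,155),stop=(180,190),longb2=(262,222),deck=(205,180),x=(190,195)))[n]
    w=pts(d)
    for k,(u,v) in P.items(): print(n,k,hsv[v,u],np.round(w[v,u],3))
# rack height profile in top
w=pts(T)
for v in range(122,202,2): print(v,*[f"{w[v,u,2]*1000:5.0f}" for u in range(280,336,4)])
E
```

```text
T table [ 12 161 184] [ 0.577  0.403 -0.002]
T longb [ 22 102 208] [0.495 0.302 0.007]
T lfin [  9 162  88] [0.53  0.275 0.046]
T longb2 [ 27  90 209] [0.464 0.281 0.   ]
T rlip [ 26  91 194] [0.405 0.012 0.089]
T rtop [ 16 121 152] [0.582 0.028 0.06 ]
T deck [ 18 115 207] [0.442 0.039 0.019]
T stop [ 21 107 188] [0.567 0.028 0.059]
S table [ 13 181 175] [0.764 0.135 0.   ]
S longb [ 19 133 244] [0.594 0.262 0.007]
S lfin [ 10 180  78] [0.539 0.279 0.041]
S rlip [ 15 159 215] [ 0.305 -0.101 -0.002]
S stop [ 23 124 243] [0.565 0.027 0.057]
S longb2 [ 21 124 245] [0.47  0.269 0.007]
S deck [12 86 77] [0.466 0.027 0.038]
S x [ 16 142 214] [0.562 0.069 0.059]
122    -3    -7    -4    -3    -6    -0    -4    -7    -4    -3     1    -6    -4     1
124    -1    -4     1    -1    -4     2    -1    -1    -4    -2    -4    -4    -1    -0
126    -3    -3     2    -1     0     0     1     2    -2    70    69    -4    -4    -3
128    -2    -8    -0    -2    -1    -7    74    72    75    73    74    -1    -2     5
130     2    -5    69    74    76    76    74    72    74    63    58    -4    -2   
[... 2383 characters left out ...]
    -4   -10     5    24    20    20    19    86    84    85    87    84    88     3
188    -3    -5    -1    69    85    86    86    88    85    85    83    84    83    -4
190    -4    -1    -5    62    86    84    85    87    87    85    85    87    87    -4
192    -5    -1    -6    55    85    83    88    87    83    87    87    87    87    -6
194    -3    -4    -2    42    84    84    86    84    86    82    -4    -3    -2    -6
196    -2    -1    -4    36    85    83    41    -3     1    -0     4    -0    -1    -2
198    -6    -5    -2    -7    -2    -2    -5     3    -3    -3    -0    -3    -4    -3
200    -4    -5     2    -3    -2    -1    -4    -0    -5    -3    -6     2    -2    -5
```

```bash
cat > m1.py <<'E'
from meas import *
import sys
def up(d):
    return cv2.resize(d["image"],None,fx=4,fy=4,interpolation=cv2.INTER_CUBIC)
def axisrect(p):
    r=cv2.minAreaRect(p.astype(np.float32)); b=cv2.boxPoints(r); return r
def reg(d,x0,x1,y0,y1,h):
    c=np.array([proj(d,(x,y,h)) for x in(x0,x1) for y in(y0,y1)]); hull=cv2.convexHull(((c+.5)*4).astype(np.int32))
    m=np.zeros((384*4,512*4),np.uint8); cv2.fillPoly(m,[hull],1); return m
if __name__=="__main__":
  T=load("top0.npz");S=load("scene0.npz")
  for n,d in(("T",T),("S",S)):
    hsv=cv2.cvtColor(up(d),cv2.COLOR_RGB2HSV).astype(int)
    for name,R in dict(long=(.40,.64,.18,.37),short=(.36,.60,-.37,-.18)).items():
        m=reg(d,*R,.0)
        b=((hsv[...,1]<145)&(hsv[...,2]>150)|(hsv[...,2]<120)&(hsv[...,1]>0))&(m>0) if 0 else ((hsv[...,1]<142)&(hsv[...,2]>130))&(m>0)
        b=cv2.morphologyEx(b.astype(np.uint8),cv2.MORPH_OPEN,np.ones((5,5)))
        p=rectfit(d,b,.006); r=axisrect(p); print(n,name,"board",np.round(r[0],1),np.round(r[1],1),round(r[2],1))
        m=reg(d,*R,.03)
        dk=((hsv[...,2]<110)&(hsv[...,0]<14)&(m>0)).astype(np.uint8)
        p=rectfit(d,dk,.05); r=axisrect(p); print(n,name,"dark fin@50",np.round(r[0],1),np.round(r[1],1),round(r[2],1))
E
python3 m1.py
python3 - <<'E'
from m1 import *
T=load("top0.npz");S=load("scene0.npz")
for n,d in(("T",T),("S",S)):
    w=pts(d)
    g=(w[...,0]>.45)&(w[...,0]<.6)&(w[...,1]>.2)&(w[...,1]<.35)&(w[...,2]>.03)
    q=w[g]; r=axisrect(q[:,:2]*1000); print(n,"fin depth",len(q),np.round(r[0],1),np.round(r[1],1),round(r[2],1),"zmax",np.percentile(q[:,2],95), q[:,:2].mean(0))
    for nm,lo,hi,x0,x1 in(("lip",.075,.1,.3,.5),("stop",.068,.085,.5,.7),("ledge",.052,.064,.5,.7)):
        g=(w[...,0]>x0)&(w[...,0]<x1)&(w[...,1]>-.1)&(w[...,1]<.15)&(w[...,2]>lo)&(w[...,2]<hi)
        q=w[g]; r=axisrect(q[:,:2]*1000); print(n,nm,len(q),np.round(cv2.boxPoints(r),1).tolist(),"z",np.median(q[:,2]).round(4))
E
```

```text
T long board [533.4 280.2] [175.4 106.1] 2.2
T long dark fin@50 [527.5 276.7] [12.8 55.3] 2.6
T short board [ 468.6 -257.3] [105.  119.2] 89.3
T short dark fin@50 [ 464.7 -250.1] [59.2  9.1] 87.1
S long board [537.4 287.8] [176.5  97.5] 6.9
S long dark fin@50 [553.1 296.6] [32.9 75.8] 3.4
S short board [ 472.8 -253. ] [104.1 119.8] 89.4
S short dark fin@50 [ 490.6 -222.8] [98.8 32.1] 61.3
T fin depth 94 [533. 280.] [12.8 58.7] 2.3 zmax 0.050602517634746 [0.53229099 0.27931741]
T lip 366 [[387.29998779296875, 65.0], [400.20001220703125, -43.900001525878906], [428.1000061035156, -40.599998474121094], [415.20001220703125, 68.30000305175781]] z 0.0857
T stop 133 [[576.0, 85.69999694824219], [588.2000122070312, -21.700000762939453], [599.2000122070312, -20.399999618530273], [586.9000244140625, 87.0]] z 0.0731
T ledge 243 [[559.2000122070312, 86.30000305175781], [565.7999877929688, -24.399999618530273], [589.5999755859375, -23.0], [583.0, 87.69999694824219]] z 0.0579
S fin depth 157 [534.4 281. ] [15.2 61.1] 2.2 zmax 0.051064702225030185 [0.5371646  0.28396791]
S lip 233 [[389.20001220703125, 66.19999694824219], [400.6000061035156, -44.79999923706055], [430.29998779296875, -41.70000076293945], [418.8999938964844, 69.19999694824219]] z 0.0868
S stop 128 [[577.0999755859375, 88.5999984741211], [588.9000244140625, -23.100000381469727], [601.2000122070312, -21.799999237060547], [589.4000244140625, 89.9000015258789]] z 0.0747
S ledge 147 [[557.7000122070312, 86.4000015258789], [570.0999755859375, -25.0], [601.4000244140625, -21.600000381469727], [589.0, 89.9000015258789]] z 0.0592
```

Both views agree:
- **Long cover:** centre (533, 280.5) mm, yaw 2.2°, fin top at about 50 mm.
- **Rack seat:** (494, 22) mm, yaw 6.5°, lip top at about 87 mm, stop at 74, ledge at 58–60.

I swing round the base towards the cover.

```bash
python3 -m jog '[[[-4.8,0,0,0,-4.4,0,-1],[-4.8,0,0,0,-4.4,0,-1],[-4.8,0,0,0,-4.4,0,-1],[-4.8,0,0,0,-4.4,0,-1],[-4.8,0,0,0,-4.4,0,-1],[-4.8,0,0,0,-4.4,0,-1],[-4.8,0,0,0,-4.4,0,-1],[-4.8,0,0,0,-4.4,0,-1],[-4.8,0,0,0,-4.4,0,-1],[-4.8,0,0,0,-4.4,0,-1],[-4.8,0,0,0,-4.4,0,-1],[-4.8,0,0,0,-4.4,0,-1]]]' 60
cat > go.py <<'E'
# target: x y z(mm) yaw deg, tilt deg (tongue down) -> residual in tool axes
import sys,numpy as np
from rig import env
from scipy.spatial.transform import Rotation as Ro
def goal(yaw,tilt):
    R0=Ro.from_euler('z',yaw,degrees=True).as_matrix()
    B=np.array([[0,0,1],[-1,0,0],[0,-1,0]]).astype(float) # cols: tool x=-y, y=-z, z=+x
    return R0@Ro.from_euler('y',-tilt,degrees=True).as_matrix()@B
x,y,z,yaw,tilt=map(float,sys.argv[1:6])
o=env.get_obs(); R=np.array(o["tcp_rot"]); p=np.array(o["eef_pos"])
d=R.T@(np.array([x,y,z])/1000-p)*100
rv=Ro.from_matrix(R.T@goal(yaw,tilt)).as_rotvec(degrees=True)
print("t",round(o["time_s"],2),"p",np.round(p*1000,1),"shift cm",np.round(d,2),"turn",np.round(rv,2),"F",np.round(o["wrist_force"],1),"gap",round(float(o["finger_gap"])*1000,1),"q",np.round(o["q"],2))
E
python3 go.py 533 280.5 120 2.2 0
```

```text
time_s: 1.3
eef_pos: [0.6265, -0.1496, 0.2446]
tcp_rot: [[-0.218, -0.001, 0.976], [-0.976, 0.0, -0.218], [-0.0, -1.0, -0.001]]
wrist_force: [1.2, -0.8, 0.1]
finger_gap: 0.0853
t 1.3 p [ 626.5 -149.6  244.6] shift cm [-39.95  12.48 -18.47] turn [ 4.000e-02 -1.477e+01 -1.000e-02] F [ 1.2 -0.8  0.1] gap 85.3 q [-0.34  0.26  1.57  0.    1.32 -0.12]
```

```bash
python3 -m jog '[[[-4,1,-1.85,0,0,0,-1],[-4,1,-1.85,0,0,0,-1],[-4,1,-1.85,0,0,0,-1],[-4,1,-1.85,0,0,0,-1],[-4,1,-1.85,0,0,0,-1],[-4,1,-1.85,0,0,0,-1],[-4,1,-1.85,0,0,0,-1],[-4,1,-1.85,0,0,0,-1],[-4,1,-1.85,0,0,0,-0.2],[-4,1,-1.85,0,0,0,-0.2],[0,1,0,0,-7.4,0,-0.2],[0,1,0,0,-7.4,0,-0.2]]]'
python3 go.py 533 280.5 120 2.2 0
```

```text
time_s: 2.5
eef_pos: [0.5327, 0.2811, 0.1243]
tcp_rot: [[0.044, -0.001, 0.999], [-0.999, -0.0, 0.044], [0.0, -1.0, -0.001]]
wrist_force: [0.3, 0.6, -0.4]
finger_gap: 0.051
t 2.5 p [532.7 281.1 124.3] shift cm [0.06 0.43 0.03] turn [0.06 0.34 0.02] F [ 0.3  0.6 -0.4] gap 51.0 q [ 0.37  0.3   1.76 -0.    1.09  0.32]
```

```bash
python3 -m jog '[[[0,0,0,0,0,0,-0.2],[0,0,0,0,0,0,-0.2]]]'
python3 go.py 533 280.5 30 2.2 0
python3 - <<'E'
from rig import env
import cv2,numpy as np
d=env.get_image("scene"); np.savez("s1.npz",**d)
cv2.imwrite("pics/s1.png",cv2.cvtColor(cv2.resize(d["image"][100:290,150:350],None,fx=3.5,fy=3,interpolation=cv2.INTER_CUBIC),cv2.COLOR_RGB2BGR))
E
```

```text
time_s: 2.7
eef_pos: [0.5334, 0.2792, 0.1248]
tcp_rot: [[0.033, -0.001, 0.999], [-0.999, -0.0, 0.033], [0.0, -1.0, -0.001]]
wrist_force: [-0.3, -0.1, 0.6]
finger_gap: 0.0514
t 2.7 p [533.4 279.2 124.8] shift cm [-0.14  9.48 -0.02] turn [ 0.07 -0.3   0.02] F [-0.3 -0.1  0.6] gap 51.4 q [0.37 0.3  1.76 0.   1.09 0.33]
```

View pics/s1.png

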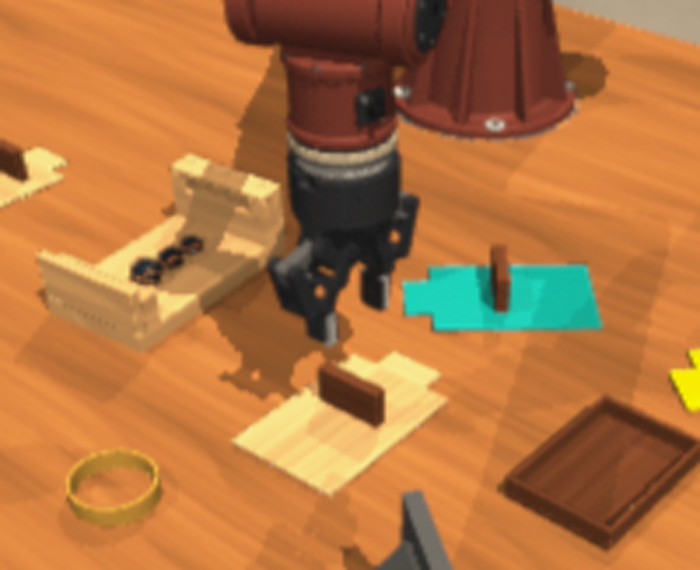

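The gripper hangs over the fin (crop (350,395)) with its jaws along the cover's length, so it is ready to descend. I lower 9.5 cm and close.

```bash
python3 -m jog '[[[-0.1,2.5,0,0,0,0,-0.2],[0,2.5,0,0,0,0,-0.2],[0,2,0,0,0,0,-0.2],[0,1.5,0,0,0,0,-0.2],[0,1,0,0,0,0,-0.2],[0,0,0,0,0,0,-0.2]]]'
python3 go.py 533 280.5 30 2.2 0
python3 -m jog '[[[0,0,0,0,0,0,0.4],[0,0,0,0,0,0,1],[0,0,0,0,0,0,1],[0,0,0,0,0,0,1],[0,0,0,0,0,0,1],[0,0,0,0,0,0,1]]]' 60
python3 go.py 533 280.5 30 2.2 0
```

```text
time_s: 3.35
eef_pos: [0.5331, 0.2799, 0.0291]
tcp_rot: [[0.035, -0.002, 0.999], [-0.999, -0.001, 0.035], [0.001, -1.0, -0.002]]
wrist_force: [0.5, -0.3, -0.1]
finger_gap: 0.0516
t 3.35 p [533.1 279.9  29.1] shift cm [-0.06 -0.09 -0.  ] turn [ 0.13 -0.2   0.04] F [ 0.5 -0.3 -0.1] gap 51.6 q [0.37 0.44 1.79 0.   0.92 0.33]
time_s: 3.95
eef_pos: [0.5351, 0.2809, 0.0317]
tcp_rot: [[0.036, 0.003, 0.999], [-0.999, 0.001, 0.036], [-0.001, -1.0, 0.003]]
wrist_force: [-0.7, 0.1, 5.2]
finger_gap: 0.0109
t 3.95 p [535.1 280.9  31.7] shift cm [ 0.03  0.17 -0.21] turn [-0.15 -0.15 -0.05] F [-0.7  0.1  5.2] gap 10.9 q [0.37 0.43 1.78 0.   0.92 0.33]
```

```bash
python3 -m jog '[[[0,-1,0,0,0,0,1],[0,-2,0,0,0,0,1],[0,-3,0,0,0,0,1],[0,-4,0,0,0,0,1],[0,-3,0,0,0,0,1],[0,-2,0,0,0,0,1],[0,0,0,0,0,0,1],[0,0,0,0,0,0,1]]]'
python3 go.py 533 280.5 150 2.2 0
python3 - <<'E'
from rig import env
import cv2,numpy as np
for n in("scene","top"):
    d=env.get_image(n); np.savez(f"{n}2.npz",**d)
    im=d["image"][60:290,130:380] if n=="scene" else d["image"][80:240,160:420]
    cv2.imwrite(f"pics/{n}2.png",cv2.cvtColor(cv2.resize(im,None,fx=2.6,fy=2.6,interpolation=cv2.INTER_CUBIC),cv2.COLOR_RGB2BGR))
E
```

```text
time_s: 4.75
eef_pos: [0.5332, 0.2802, 0.1798]
tcp_rot: [[0.036, -0.001, 0.999], [-0.999, -0.0, 0.036], [0.0, -1.0, -0.001]]
wrist_force: [-0.5, -1.5, -0.1]
finger_gap: 0.0111
t 4.75 p [533.2 280.2 179.8] shift cm [-0.03  2.98 -0.02] turn [ 0.05 -0.14  0.02] F [-0.5 -1.5 -0.1] gap 11.1 q [ 0.37  0.23  1.72 -0.    1.19  0.33]
```

View pics/scene2.png

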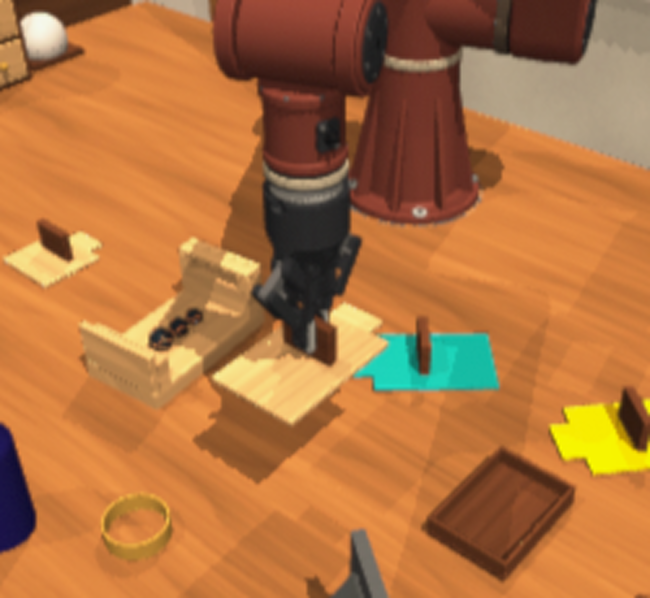

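View pics/top2.png

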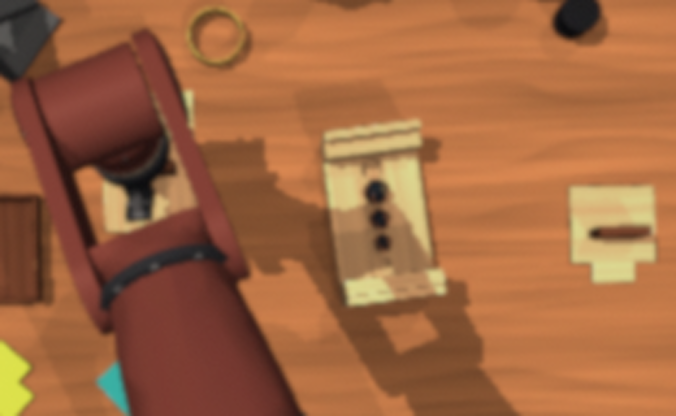

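The cover is held level at scene crop (300,365). I measure its pose relative to the TCP.

```bash
cat > held.py <<'E'
import sys
from m1 import *
def run(f,x0,x1,y0,y1,z0,z1,S=150):
    d=load(f); w=pts(d); hsv=cv2.cvtColor(d["image"],cv2.COLOR_RGB2HSV)
    g=(w[...,0]>x0)&(w[...,0]<x1)&(w[...,1]>y0)&(w[...,1]<y1)&(w[...,2]>z0)&(w[...,2]<z1)&(hsv[...,1]<S)&(hsv[...,2]>130)
    q=w[g]; return q
if __name__=="__main__":
    q=run("scene2.npz",.40,.66,.2,.36,.13,.18)
    A=np.c_[q[:,:2],np.ones(len(q))]; c,_,_,_=np.linalg.lstsq(A,q[:,2],rcond=None)
    r=axisrect(q[:,:2]*1000)
    print(len(q),"z med",np.median(q[:,2]),"slopes deg",np.degrees(np.arctan(c[:2])),"z@center",c@[.533,.2805,1],np.round(r[0],1),np.round(r[1],1),round(r[2],1))
E
python3 held.py
```

```text
1343 z med 0.15353689133889029 slopes deg [-0.17332915 -0.27773181] z@center 0.15363864513869602 [533.6 281.7] [173.4 100.8] 0.6
```

```bash
cat > tip.py <<'E'
# args: s_tip h tilt (mm rel. seat) [lat]-> TCP target & residual in tool axes
import sys,numpy as np
from rig import env
from go2 import goal,Ro
SEAT=np.array([494.,22.,60.]); YAW=6.5; D=31.7
def tcp(s,h,th,lat=0):
    t=np.radians(th); c,sn=np.cos(t),np.sin(t)
    x=s+85*c-D*sn; z=h+85*sn+D*c; a=np.radians(YAW)
    return SEAT+[x*np.cos(a)-lat*np.sin(a),x*np.sin(a)+lat*np.cos(a),z]
def state(o=None):
    o=o or env.get_obs(); R=np.array(o["tcp_rot"]); p=np.array(o["eef_pos"])*1000
    a=np.radians(YAW); Rz=np.array([[np.cos(a),np.sin(a),0],[-np.sin(a),np.cos(a),0],[0,0,1]])
    tip=Rz@(p+R@np.array([0,D,-85])-SEAT); cen=Rz@(p+R@np.array([0,D,0])-SEAT)
    n=Rz@-R[:,1]
    return o,R,p,tip,cen,np.degrees(np.arctan2(-n[0],n[2]))
if __name__=="__main__":
    o,R,p,tip,cen,tilt=state()
    s,h,th=map(float,sys.argv[1:4]); g=tcp(s,h,th)
    print("t",round(o["time_s"],2),"tip",np.round(tip,1),"cen",np.round(cen,1),"tilt",round(tilt,2),"F",np.round(o["wrist_force"],1),"T",np.round(o["wrist_torque"],2),"gap",round(float(o["finger_gap"])*1e3,1))
    print("target",np.round(g,1),"shift cm",np.round(R.T@(g-p)/10,2),"turn",np.round(Ro.from_matrix(R.T@goal(YAW,th)).as_rotvec(degrees=True),2),"q",np.round(o["q"],2))
E
cat > go2.py <<'E'
import numpy as np
from scipy.spatial.transform import Rotation as Ro
def goal(yaw,tilt):
    R0=Ro.from_euler('z',yaw,degrees=True).as_matrix()
    B=np.array([[0,0,1],[-1,0,0],[0,-1,0]]).astype(float)
    return R0@Ro.from_euler('y',-tilt,degrees=True).as_matrix()@B
E
python3 tip.py -55 60 0; python3 tip.py -55 60 25
```

```text
t 4.85 tip [-17.8 258.3  86.5] cen [ 66.9 251.7  86.1] tilt -0.25 F [-1.3 -0.1 -1.3] T [-0.    0.02 -0.06] gap 11.0
target [523.8  25.4 151.7] shift cm [25.38  2.66 -1.73] turn [ 0.24 -4.45  0.07] q [ 0.37  0.23  1.73 -0.    1.19  0.33]
t 4.85 tip [-17.8 258.3  86.5] cen [ 66.9 251.7  86.1] tilt -0.25 F [-1.3 -0.1 -1.3] T [-0.    0.02 -0.06] gap 11.0
target [502.6  23.  184.7] shift cm [25.56 -0.63 -3.88] turn [25.23 -4.36  1.04] q [ 0.37  0.23  1.73 -0.    1.19  0.33]
```

```bash
python3 -m jog '[[[2,-0.5,-0.4,0,0,0,1],[3,-0.5,-0.4,0,0,0,1],[3.5,0,-0.4,0,0,0,1],[3.5,0,-0.4,0,0,0,1],[3.5,0,-0.4,0,0,0,1],[3.5,0,-0.4,0,0,0,1],[3,0,-0.4,0,0,0,1],[2.3,0,-0.4,0,0,0,1],[1,0,-0.3,0,0,0,1],[0,0,0,0,-4.4,0,1],[0,0,0,0,0,0,1]]]'
python3 tip.py -55 60 25
```

```text
time_s: 5.95
eef_pos: [0.507, 0.0259, 0.1895]
tcp_rot: [[0.111, -0.002, 0.994], [-0.994, 0.0, 0.111], [-0.001, -1.0, -0.002]]
wrist_force: [0.2, 0.0, -1.5]
finger_gap: 0.0115
t 5.95 tip [-71.7   2.6  97.9] cen [13.3  2.4 97.8] tilt -0.09 F [ 0.2  0.  -1.5] T [0.02 0.01 0.05] gap 11.5
target [502.6  23.  184.7] shift cm [ 0.24  0.49 -0.47] turn [ 2.509e+01 -1.100e-01 -1.000e-02] q [-0.09  0.02  1.94  0.    1.18 -0.2 ]
```

```bash
python3 -m jog '[[[0.2,0,0,5,0,0,1],[0,0,0,5,0,0,1],[0,0,0,5,0,0,1],[0,0,0,5,0,0,1],[0,0,0,5,0,0,1],[0,0,0,0,0,0,1],[0,0,0,0,0,0,1]]]'
python3 tip.py -55 25 25
python3 - <<'E'
from rig import env
import cv2,numpy as np
d=env.get_image("scene"); np.savez("scene3.npz",**d)
cv2.imwrite("pics/scene3.png",cv2.cvtColor(cv2.resize(d["image"][90:240,130:300],None,fx=4,fy=4,interpolation=cv2.INTER_CUBIC),cv2.COLOR_RGB2BGR))
E
```

```text
time_s: 6.65
eef_pos: [0.5075, 0.0247, 0.19]
tcp_rot: [[0.112, 0.418, 0.901], [-0.994, 0.048, 0.101], [-0.001, -0.907, 0.421]]
wrist_force: [0.3, 0.3, -0.4]
finger_gap: 0.0114
t 6.65 tip [-50.    1.2  65.4] cen [ 27.1   1.1 101.2] tilt 24.88 F [ 0.3  0.3 -0.4] T [-0.02  0.23  0.04] gap 11.4
target [502.6  23.  149.7] shift cm [ 0.11  3.44 -2.16] turn [ 0.12 -0.07 -0.  ] q [-0.15 -0.23  2.22  0.17  0.74 -0.37]
```

View pics/scene3.png

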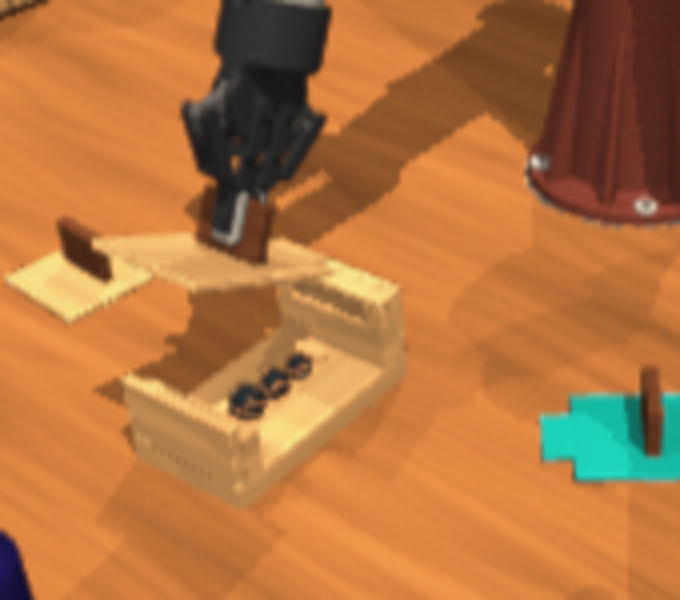

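The cover is tilted over the rack, tongue down towards the lip (crop (330,265)). I check the board's plane and tip from depth.

```bash
cat > plane.py <<'E'
import sys
from m1 import *
from tip import state,SEAT,YAW
def seatpts(f):
    d=load(f); w=pts(d)*1000; a=np.radians(YAW)
    Rz=np.array([[np.cos(a),np.sin(a),0],[-np.sin(a),np.cos(a),0],[0,0,1]])
    return d,(w-SEAT)@Rz.T
def main(f):
    d,w=seatpts(f); o,R,p,tip,cen,tilt=state(); th=np.radians(tilt)
    hsv=cv2.cvtColor(d["image"],cv2.COLOR_RGB2HSV)
    # cover coords from model
    dx=w[...,0]-cen[0]; dz=w[...,2]-cen[2]
    L=dx*np.cos(th)+dz*np.sin(th); N=-dx*np.sin(th)+dz*np.cos(th); Y=w[...,1]-cen[1]
    g=(np.abs(L)<95)&(np.abs(N-6)<9)&(np.abs(Y)<58)&(hsv[...,1]<150)&(hsv[...,2]>120)
    q=np.c_[L[g],Y[g],N[g]]
    c=np.linalg.lstsq(np.c_[q[:,:2],np.ones(len(q))],q[:,2],rcond=None)[0]
    print(len(q),"N at centre (6 expected)",round(c[2],1),"extra tilt deg",np.round(np.degrees(np.arctan(c[:2])),2),"L range",np.percentile(q[:,0],[0.5,99.5]).round(1),"Y range",np.percentile(q[:,1],[1,99]).round(1))
    tg=q[q[:,0]<-64]; print("tongue Y range",np.percentile(tg[:,1],[3,97]).round(1) if len(tg)>5 else tg, "rect",cv2.minAreaRect(q[:,:2].astype(np.float32)))
if __name__=="__main__": main(sys.argv[1])
E
python3 plane.py scene3.npz
```

```text
460 N at centre (6 expected) 4.9 extra tilt deg [-0.49 -0.66] L range [-79.7  85.4] Y range [-44.8  50.9]
tongue Y range [-14.4  25.2] rect ((0.5661392211914062, 2.2224082946777344), (99.93569946289062, 170.35374450683594), 89.64649200439453)
```

```bash
python3 -m jog '[[[0.1,0.9,-0.5,0,0,0,1],[0,0.9,-0.5,0,0,0,1],[0,0.8,-0.5,0,0,0,1],[0,0.8,-0.5,0,0,0,1],[0,0.7,-0.4,0,0,0,1],[0,0.5,-0.3,0,0,0,1],[0,0.5,-0.2,0,0,0,1],[0,0,0,0,0,0,1],[0,0,0,0,0,0,1]]]'
python3 tip.py -83 5 25
python3 - <<'E'
from rig import env
import cv2,numpy as np
d=env.get_image("scene"); np.savez("scene4.npz",**d)
cv2.imwrite("pics/scene4.png",cv2.cvtColor(cv2.resize(d["image"][120:230,140:270],None,fx=5,fy=5,interpolation=cv2.INTER_CUBIC),cv2.COLOR_RGB2BGR))
E
python3 plane.py scene4.npz
```

```text
time_s: 7.6
eef_pos: [0.5037, 0.0228, 0.132]
tcp_rot: [[0.112, 0.42, 0.9], [-0.994, 0.047, 0.102], [0.0, -0.906, 0.423]]
wrist_force: [-0.2, 0.3, -1.2]
finger_gap: 0.011
t 7.6 tip [-53.9  -0.3   7.3] cen [23.2 -0.4 43.2] tilt 25.02 F [-0.2  0.3 -1.2] T [-0.04  0.29  0.03] gap 11.0
target [474.8  19.8 129.7] shift cm [-0.03 -1.02 -2.74] turn [-0.02 -0.04  0.02] q [-0.16 -0.14  2.27  0.2   0.6  -0.42]
480 N at centre (6 expected) 5.0 extra tilt deg [-0.36 -0.8 ] L range [-82.4  86.9] Y range [-45.9  50.5]
tongue Y range [-22.2  26.1] rect ((2.27703857421875, 2.5598678588867188), (98.82402038574219, 170.40496826171875), 88.85540771484375)
```

View pics/scene4.png

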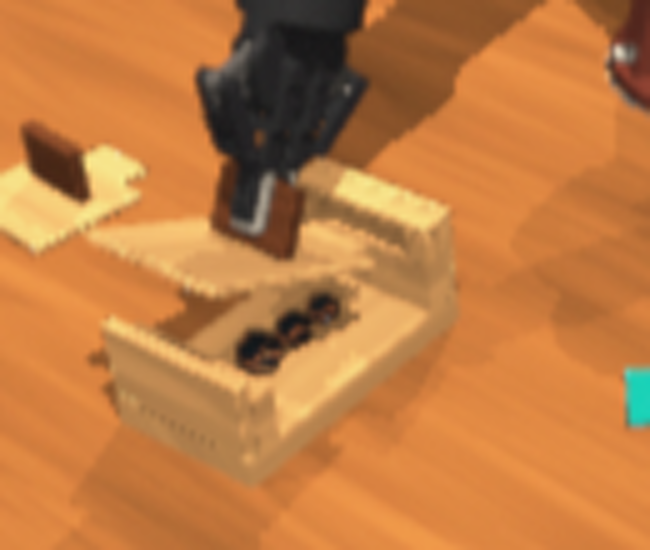

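The tongue stands just before the slot (crop (375,260)). I lower 3 mm, then slide it in.

```bash
python3 -m jog '[[[0.15,0.27,-0.13,0,0,0,1],[0,0,0,0,0,0,1],[0,-0.15,-0.33,0,0,0,1],[0,-0.15,-0.33,0,0,0,1],[0,-0.15,-0.33,0,0,0,1],[0,-0.15,-0.33,0,0,0,1],[0,-0.15,-0.33,0,0,0,1],[0,0,0,0,0,0,1]]]'
python3 tip.py -83 4 25
```

```text
time_s: 8.45
eef_pos: [0.485, 0.0193, 0.1285]
tcp_rot: [[0.112, 0.42, 0.901], [-0.994, 0.048, 0.102], [-0.0, -0.906, 0.422]]
wrist_force: [0.5, -0.1, 0.1]
finger_gap: 0.0111
t 8.45 tip [-72.9  -1.6   3.8] cen [ 4.1 -1.7 39.7] tilt 24.98 F [ 0.5 -0.1  0.1] T [-0.03  0.26 -0.02] gap 11.1
target [474.8  19.8 128.7] shift cm [-0.17 -0.44 -0.91] turn [ 0.02 -0.05  0.02] q [-0.18 -0.18  2.32  0.22  0.6  -0.45]
```

```bash
python3 -m jog '[[[0,-0.15,-0.3,0,0,0,1],[0,-0.15,-0.3,0,0,0,1],[0,-0.15,-0.3,0,0,0,1],[0,0,0,0,0,0,1]]]'
python3 tip.py -83 4 25
python3 - <<'E'
from rig import env
import cv2,numpy as np
d=env.get_image("scene"); np.savez("scene5.npz",**d)
cv2.imwrite("pics/scene5.png",cv2.cvtColor(cv2.resize(d["image"][120:230,140:270],None,fx=5,fy=5,interpolation=cv2.INTER_CUBIC),cv2.COLOR_RGB2BGR))
E
python3 plane.py scene5.npz
```

```text
time_s: 8.85
eef_pos: [0.4751, 0.0182, 0.1287]
tcp_rot: [[0.112, 0.419, 0.901], [-0.994, 0.048, 0.102], [-0.0, -0.907, 0.422]]
wrist_force: [-0.5, -0.3, -0.4]
finger_gap: 0.0113
t 8.85 tip [-82.9  -1.6   4.1] cen [-5.8 -1.7 40. ] tilt 24.97 F [-0.5 -0.3 -0.4] T [-0.1   0.3  -0.01] gap 11.3
target [474.8  19.8 128.7] shift cm [-0.17 -0.   -0.02] turn [ 0.03 -0.05  0.01] q [-0.19 -0.21  2.34  0.22  0.61 -0.46]
503 N at centre (6 expected) 5.7 extra tilt deg [-0.86 -0.77] L range [-94.1  85.9] Y range [-44.2  57.1]
tongue Y range [-16.2  57.4] rect ((-4.6689605712890625, 4.948604583740234), (98.78063201904297, 184.812255859375), 87.54264831542969)
```

View pics/scene5.png

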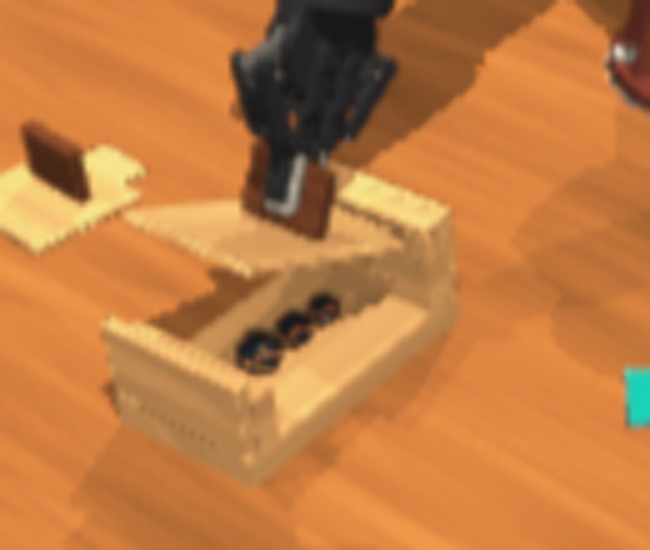

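The tongue is under the lip with no contact force. I swing the far end down about the tip.

```bash
python3 -m jog '[[[0,0.39,0.12,-2.5,0,0,1],[0,0.39,0.12,-2.5,0,0,1],[0,0.39,0.12,-2.5,0,0,1],[0,0.39,0.12,-2.5,0,0,1],[0,0.39,0.12,-2.5,0,0,1],[0,0,0,0,0,0,1]]]'
python3 tip.py -84 1.5 4
```

```text
time_s: 9.5
eef_pos: [0.4894, 0.0195, 0.113]
tcp_rot: [[0.113, 0.216, 0.97], [-0.994, 0.024, 0.11], [0.0, -0.976, 0.217]]
wrist_force: [0.9, 0.3, -1.0]
finger_gap: 0.0108
t 9.5 tip [-80.9  -1.9   3.6] cen [ 2.  -2.  22.1] tilt 12.56 F [ 0.9  0.3 -1. ] T [-0.01  0.08  0.  ] gap 10.8
target [492.6  21.8  99.1] shift cm [-0.2   1.44  0.03] turn [-8.56 -0.02  0.02] q [-0.14 -0.03  2.17  0.07  0.79 -0.3 ]
```

```bash
python3 -m jog '[[[0,0.36,0.02,-2.1,0,0,1],[0,0.36,0.02,-2.1,0,0,1],[0,0.36,0.0,-2.1,0,0,1],[0,0.36,0.0,-2.1,0,0,1],[0,0,0,0,0,0,1]]]'
python3 tip.py -85 1 0
python3 - <<'E'
from rig import env
import cv2,numpy as np
d=env.get_image("scene"); np.savez("scene6.npz",**d)
cv2.imwrite("pics/scene6.png",cv2.cvtColor(cv2.resize(d["image"][120:230,140:270],None,fx=5,fy=5,interpolation=cv2.INTER_CUBIC),cv2.COLOR_RGB2BGR))
E
python3 plane.py scene6.npz
```

```text
time_s: 10.0
eef_pos: [0.4911, 0.0199, 0.0984]
tcp_rot: [[0.113, 0.072, 0.991], [-0.994, 0.008, 0.112], [-0.0, -0.997, 0.072]]
wrist_force: [0.6, 0.4, -0.3]
finger_gap: 0.0112
t 10.0 tip [-85.7  -1.7   0.7] cen [-0.9 -1.8  6.8] tilt 4.14 F [ 0.6  0.4 -0.3] T [0.04 0.09 0.07] gap 11.2
target [494.   22.   92.7] shift cm [-0.18  0.59  0.27] turn [-4.14 -0.04 -0.01] q [-0.11  0.08  2.08  0.02  0.91 -0.24]
888 N at centre (6 expected) 5.1 extra tilt deg [ 0.01 -0.04] L range [-91.1  94.4] Y range [-47.4  56.5]
tongue Y range [-39.3  57.2] rect ((0.41976165771484375, 2.9670333862304688), (106.32194519042969, 190.7323760986328), 88.61902618408203)
```

View pics/scene6.png

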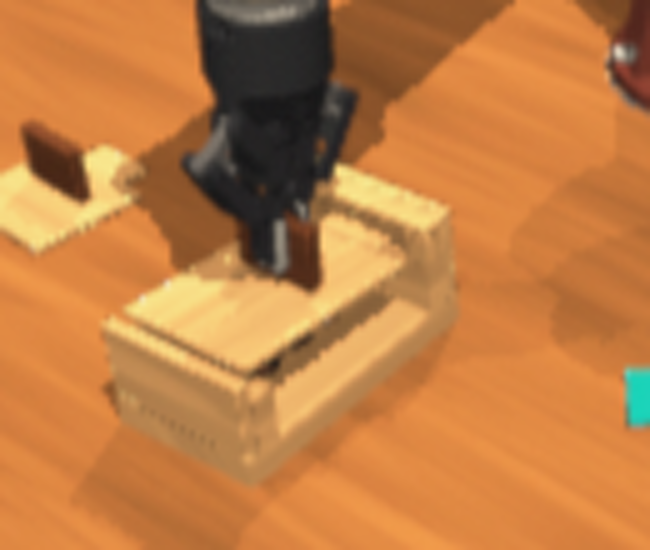

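```bash
python3 -m jog '[[[0,0.2,0.06,-1.4,0,0,1],[0,0.2,0.06,-1.4,0,0,1],[0,0.2,0.05,-1.3,0,0,1],[0,0,0,0,0,0,1],[0,0,0,0,0,0,1]]]'
python3 tip.py -85 0 0
python3 - <<'E'
from rig import env
import cv2,numpy as np
for n in("scene","top"):
    d=env.get_image(n); np.savez(f"{n}7.npz",**d)
    im=d["image"][120:230,140:270] if n=="scene" else d["image"][110:220,250:370]
    cv2.imwrite(f"pics/{n}7.png",cv2.cvtColor(cv2.resize(im,None,fx=5,fy=5,interpolation=cv2.INTER_CUBIC),cv2.COLOR_RGB2BGR))
E
python3 plane.py scene7.npz
```

```text
time_s: 10.55
eef_pos: [0.4927, 0.0201, 0.0925]
tcp_rot: [[0.112, -0.0, 0.994], [-0.994, 0.0, 0.112], [-0.0, -1.0, -0.0]]
wrist_force: [0.1, -0.4, -0.8]
finger_gap: 0.0111
t 10.55 tip [-86.6  -1.7   0.8] cen [-1.6 -1.7  0.8] tilt -0.02 F [ 0.1 -0.4 -0.8] T [-0.04  0.04 -0.02] gap 11.1
target [494.   22.   91.7] shift cm [-0.17  0.08  0.15] turn [ 0.02 -0.04 -0.01] q [-0.1   0.13  2.03  0.    0.98 -0.21]
900 N at centre (6 expected) 5.3 extra tilt deg [ 0.33 -0.38] L range [-91.   94.2] Y range [-46.8  56.5]
tongue Y range [-38.9  57. ] rect ((0.6865463256835938, 3.3024978637695312), (109.18170166015625, 187.76194763183594), 89.81660461425781)
```

View pics/scene7.png

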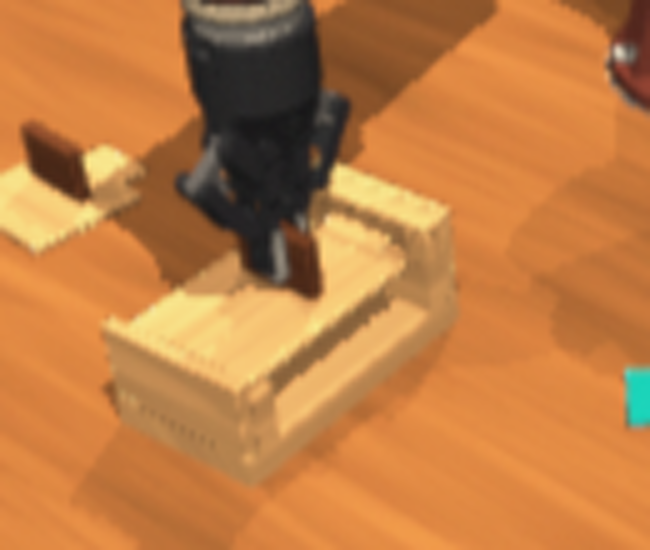

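View pics/top7.png

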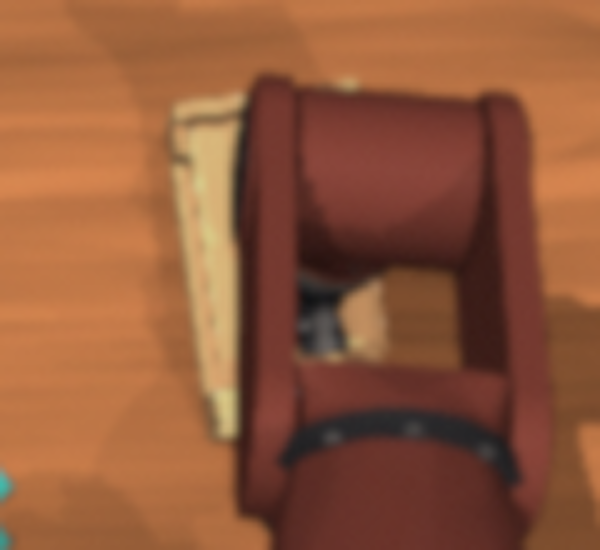

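The cover lies flat between lip and stop, so I settle it gently and release.

```bash
python3 -m jog '[[[-0.05,0.05,0.1,0,0,0,1],[0,0.05,0,0,0,0,1],[0,0,0,0,0,0,1],[0,0,0,0,0,0,1]]]' 20
python3 tip.py -85 0 0
python3 -m jog '[[[0,0,0,0,0,0,0.6],[0,0,0,0,0,0,0.2],[0,0,0,0,0,0,0.0],[0,0,0,0,0,0,0.0],[0,0,0,0,0,0,0.0]]]'
python3 tip.py -85 0 0
```

```text
time_s: 11.05
eef_pos: [0.4936, 0.0207, 0.0918]
tcp_rot: [[0.112, 0.0, 0.994], [-0.994, 0.0, 0.112], [-0.0, -1.0, 0.0]]
wrist_force: [0.5, -0.4, 0.3]
finger_gap: 0.0114
t 11.05 tip [-85.6  -1.2   0. ] cen [-0.6 -1.3  0.1] tilt 0.02 F [ 0.5 -0.4  0.3] T [ 0.   -0.06  0.06] gap 11.4
target [494.   22.   91.7] shift cm [-0.13  0.01  0.06] turn [-0.02 -0.05 -0.  ] q [-0.1   0.13  2.03  0.    0.98 -0.21]
time_s: 11.55
eef_pos: [0.4935, 0.0207, 0.0917]
tcp_rot: [[0.112, 0.0, 0.994], [-0.994, -0.0, 0.112], [0.0, -1.0, 0.0]]
wrist_force: [-0.2, -0.5, -0.6]
finger_gap: 0.0428
t 11.55 tip [-85.6  -1.2   0. ] cen [-0.6 -1.3  0. ] tilt 0.01 F [-0.2 -0.5 -0.6] T [-0.04 -0.04  0.02] gap 42.8
target [494.   22.   91.7] shift cm [-0.13  0.    0.06] turn [-0.01 -0.04  0.  ] q [-0.1   0.13  2.03  0.    0.98 -0.21]
```

Released with a 43 mm gap. I raise straight up and then back off sideways for a clear view.

```bash
python3 -m jog '[[[0,-1,0,0,0,0,0],[0,-2,0,0,0,0,0],[0,-3,0,0,0,0,0],[0,-4,0,0,0,0,0],[0,-4,0,0,0,0,0],[4,-2,0,0,0,0,0],[4.5,0,0,0,0,0,0],[4.5,0,0,0,0,0,0],[4.5,0,0,0,0,0,0],[4.5,0,0,0,0,0,0],[4,0,0,0,0,0,0],[0,0,0,0,0,0,0]]]'
python3 -m jog '[[[4.5,0,0,0,0,0,0],[4.5,0,0,0,0,0,0],[4.5,0,0,0,0,0,0],[4.5,0,0,0,0,0,0],[0,0,0,0,0,0,0],[0,0,0,0,0,0,0]]]'
python3 - <<'E'
from rig import env
import cv2,numpy as np
for n in("scene","top"):
    d=env.get_image(n); np.savez(f"{n}8.npz",**d)
    im=d["image"][110:230,110:270] if n=="scene" else d["image"][110:220,250:430]
    cv2.imwrite(f"pics/{n}8.png",cv2.cvtColor(cv2.resize(im,None,fx=4,fy=4,interpolation=cv2.INTER_CUBIC),cv2.COLOR_RGB2BGR))
E
python3 - <<'E'
from plane import *
for n in("scene8.npz","top8.npz"):
    d,w=seatpts(n)
    g=(np.abs(w[...,0])<98)&(np.abs(w[...,1])<70)&(w[...,2]>25)&(w[...,2]<60)&(np.abs(w[...,0])<40); q=w[g]
    r=cv2.minAreaRect(q[:,:2].astype(np.float32)); print(n,"fin in seat frame",len(q),np.round(r[0],1),np.round(r[1],1),round(r[2],1),"top z",np.percentile(q[:,2],95).round(1))
    g=(np.abs(w[...,0])<84)&(w[...,0]>-64)&(np.abs(w[...,1])<46)&(np.abs(w[...,2]-6)<9); q=w[g]
    c=np.linalg.lstsq(np.c_[q[:,:2],np.ones(len(q))],q[:,2],rcond=None)[0]; print("plane z@0",c[2].round(1),"slopes deg",np.degrees(np.arctan(c[:2])).round(2))
E
```

```text
time_s: 12.75
eef_pos: [0.5229, -0.2426, 0.2527]
tcp_rot: [[0.107, 0.001, 0.994], [-0.994, -0.003, 0.107], [0.003, -1.0, 0.001]]
wrist_force: [0.3, 0.4, 0.4]
finger_gap: 0.0429
time_s: 13.35
eef_pos: [0.5428, -0.4164, 0.2515]
tcp_rot: [[0.111, -0.0, 0.994], [-0.994, 0.002, 0.111], [-0.002, -1.0, -0.0]]
wrist_force: [0.1, 0.3, -0.2]
finger_gap: 0.043
scene8.npz fin in seat frame 150 [ 1.  -0.1] [14.5 59.7] 0.4 top z 51.1
plane z@0 5.9 slopes deg [-0.08 -0.16]
top8.npz fin in seat frame 100 [-1.4 -1.1] [59.2 12. ] 89.4 top z 50.5
plane z@0 3.6 slopes deg [-0.03  0.05]
```

View pics/scene8.png

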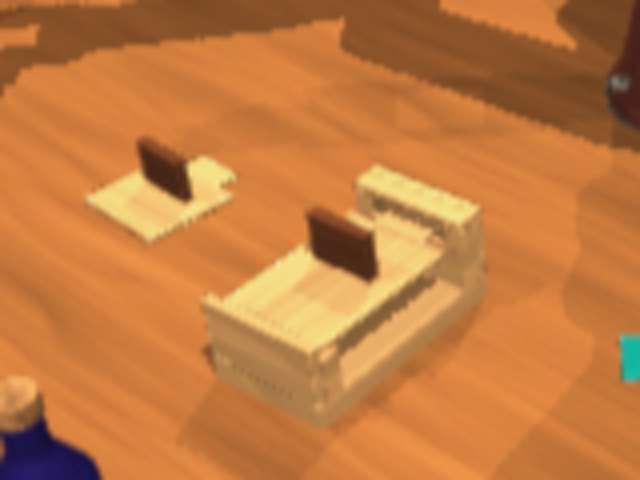

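View pics/top8.png

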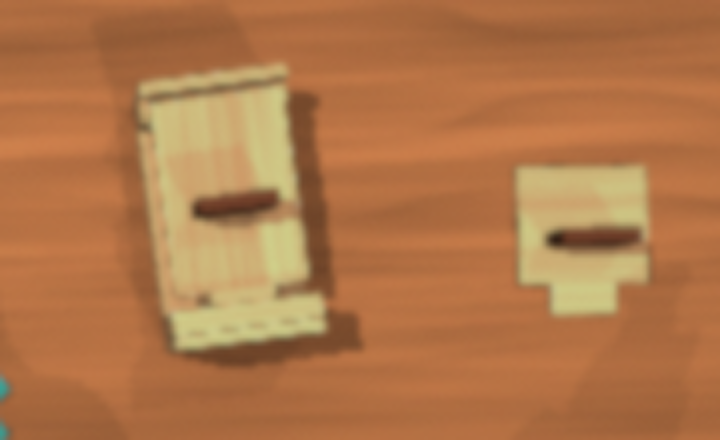

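The cover lies flat on both ledges with its tongue under the lip (top crop (245,297)). The fin is within about 1.5 mm of the seat centre in both views, the slope is under 0.2°, and the short cover still lies at its place.

```bash
python3 -c "
from rig import env; print(env.hand_in())"
```

```text
the job is handed in; nothing more can be done
None
```

I seated the long birch cover in the rack and handed the job in at about 13.5 s. I gripped it by its fin, tilted it 25° with the tongue down, slid the tongue under the lip, swung the far end down, and let go.

**Last checks, after release and with the arm clear:**
- **Flatness:** the board's slope is under 0.2° in both views. Its top is 5.9 mm above ledge height in the scene view, against 6 mm nominal. The top view gives 3.6 mm, but that camera also reads the shelf 2 mm low.
- **Centring:** the two views disagree slightly, with the fin +1.0 mm along the rack from the seat centre in the scene view and −1.4 mm in the top view. Sideways it is off by 0.1 to 1.1 mm, and the turn error is under 1°.
- **Hook:** the tongue shows under the lip.
- **Other objects:** the shorter cover still lies in its place, and I did not go near the coloured look-alikes.
- **Forces:** every wrist force reading, taken at the end of each move, stayed under about 6 N.

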